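Stand a culture jar over the hidden crossbar

TASK

Press gently along the white slatted panel with the fingertips to find the one crossbar hidden underneath it, where the slats no longer give. Then pick up the culture jar with the blue cap and stand it upright on the panel, clear of the frame, over that crossbar so that the panel does not sag or tilt under it, and let go. Never load the panel with more than about 20 N, keep the jar upright on the way, and leave the white-capped jar, the dish and the lidded box where they are.

Things in the scene. Friction and masses are not known exactly. Their poses are not given: they have to be found in the camera images.
- deck: shelf insert fixed on the bench: white painted frame 206 mm (x) by 324 mm (y), 49 mm high, with a panel of white plastic slats let into it. Origin: centre of the underside; z up; may be turned some degrees about z. One straight 16 mm wide crossbar is hidden 0.3 mm under the slats; it runs along the deck's x, full depth, at an unknown place within 85 mm of the middle along y.
- panel_top (a point): centre of the unloaded panel's upper face, 50 mm above the bench, 1 mm proud of the frame; axes as the deck's. The panel measures 160 mm along x, 280 mm along y: 20 slats side by side along y, each 14 mm wide and 160 mm long. Each slat sinks on its own when pressed, about 7 mm per N, 14 mm at most, alike along its length.
- jar: the jar to be set on the panel: thick clear glass cylinder 56 mm in diameter with seedlings inside and a BLUE cap, 55 mm in diameter, from 56 to 70 mm above its foot; 0.27 to 0.39 kg. Origin: centre of its flat underside; z up through the cap. Starts upright on the bench.
- spare_jar: bystander: the same jar with a WHITE cap; origin at the centre of its underside. To be left alone.
- dish: bystander: flat clear round germination dish, 90 mm in diameter, 15 mm high with sprouts up to 40 mm; origin at the centre of its underside. To be left alone.
- box: bystander: clear lidded germination box, 126 x 86 mm (x, y), 60 mm high; origin at the centre of its underside. To be left alone.
- panel_end (a point): middle of the panel's +y edge, 140 mm from its centre, on the upper face. The two or three neighbouring slats over the hidden crossbar give little (about 1.5 mm at 6 N); all others are soft. What stands on the panel stays level only if its middle is over those firm slats.
Not all that is in view belongs to the job. What is shaped like the jar but green or orange is not meant.

How it is judged:
By the outcome, as a careful person would: the job done as asked, in the order asked, and still so for the second after the job is handed in, with the robot touching nothing.
It also fails if it takes over 72 s, if anything falls off the work surface, if the arm or the gripper's body presses on something with over 40 N, if the wrist force passes 120 N, or if a joint passes its speed limit or range.

ROBOT

A 6-joint arm with a two-finger parallel gripper is mounted at the origin on the work surface. World frame = base frame: x ahead of the robot, y to its left, z up, the work surface at z = 0. Lengths are in mm, angles in degrees, forces in N, time in s.
With the tool pointing down it reaches from about 275 to 875 mm from the base axis. Payload 12.5 kg.
Tool frame: the origin (TCP) lies at the very end of the fingers, on their centre line; the grasp point (between the pads) lies 19 mm behind it; z points along the fingers, y is the line along which they close (so a half turn about z gives the same grasp; the last joint's range is limited). The gripper opens to 85 mm and grips with 20 to 120 N. Pads are 22 mm wide; open, the fingers measure 114 mm over their backs; the gripper's body (76 mm by 85 mm) begins 54 mm behind the grasp point. The pads swing forward as they close: fully open they stand 13 mm farther back than shut.
Start: joints at [70.382, 20.094, 94.641, -0, 65.266, -4.847], TCP at [140.193, 531.818, 231.29] pointing down, gripper open.
Joint ranges: [-157.81, 157.81], [-45, 120.19], [0.68, 151.7], [-89.99, 269.99], [4.06, 180], [-164.3, 164.3]. Speed limits (degrees/s): [127.2, 127.2, 159.86, 180, 180, 180].

INTERFACE

Orientations are given as a 3x3 rotation matrix whose columns are the frame's x, y, z axes.
In Python, from bench import manip gives the robot as it stands.
- The arm moves only by the tool step_arm, never from a script. Its argument "increments" is text: rows parted by semicolons, each of 7 numbers parted by spaces: the turn, a rotation vector about the tool's x, y, z in rad, then the shift along the tool's x, y, z in mm, then the opening, from 0 (shut) to 1 (fully open). In form: rx ry rz tx ty tz jaw; .... A call has exactly 5 rows; each row is the pose to reach, as a shift and turn from the pose commanded when the call began, along the tool's axes at that moment; what a row does not reach only later rows make up. A row lasts 1/8 s, in which the tool goes at most 62.5 mm and 10.7 degrees, less where a joint would pass 70% of its speed; a pose out of reach is approached as far as the arm can. A call with a gripper value outside its range is refused whole. The fingers move at their own pace and stop on an object; "newtons" is the grip in N (left out, the last holds). Time passes only in rows, so rows that repeat a pose let the fingers close, or fill a call up. It gives the time, the measured TCP pose, the force, the opening and the grip force at its end, in the units of the state.
- manip.get_state(): the state, without advancing time (a new reading comes with each control period).
- manip.camera(name): name is "scene" or "top" or "wrist"; returns a dict with "color" (384x512x3 uint8, red, green, blue), "camera_matrix" (3x3 intrinsics, pixels), "position" and "attitude" of the camera in the world. Camera axes: x right, y up, looking along -z (the intrinsics and any distortion apply to the point x, -y, -z); pixel columns grow to the right and rows downward; lengths in mm; the calibration is good to about 2 mm. A picture is of the moment at which its call begins. There is no depth.
- manip.finish_job(): hands the job in; it is judged then, once.
The state is a dict: "time": time; "joint_pos": joint angles; "joint_vel": joint speeds; "tau": joint torques, N m; "position": TCP position; "eef_rot": TCP orientation; "wrist_force": force on the tool from outside, world axes, zero at the start; "ft_torque": the same for the moment, N m; "width": finger opening in mm; "grip_force": force on a finger pad.
Only numpy, scipy, OpenCV 4.12 (cv2) and the standard library are available. Lean on these libraries where they do the work, as an engineer would, in place of code of your own. Each camera call takes 0.05 s, during which the arm holds its last target. There are 200 camera calls.

## Working session

There is one attempt and no reset: what is moved stays moved. The work goes in short steps, Python scripts to look and compute and a tool call to move; the robot and the scene stay as the last step left them, time stands still between calls to the robot, and variables do not carry over. Pictures are saved under pics/ and viewed, at most 10 in all, crops included, and the job is handed in when it is done.

Besides the shell and the picture viewer there is one more tool, called after "Request:" by a JSON object that holds its "name" and its "arguments", one argument or row to a line. step_arm: Moves the arm, as the interface text tells. Its arguments: {"type":"object","properties":{"increments":{"type":"string"},"newtons":{"type":"number"}},"required":["increments"]}

```bash
mkdir -p pics
cat > h.py <<'E'
from bench import manip
import numpy as np, cv2
def shot(n,f):
    c=manip.camera(n); cv2.imwrite(f,c["color"][:,:,::-1]); np.savez(f[:-4]+".npz",**{k:np.array(c[k]) for k in c}); return c
def ray(f,u,v,z):
    c=np.load(f[:-4]+".npz",allow_pickle=True); K=c["camera_matrix"]; d=np.linalg.inv(K)@[u,v,1]; d=np.array([d[0],-d[1],-d[2]])
    R=c["attitude"]; d=R@d; p=c["position"]; return p+d*(z-p[2])/d[2]
E
python3 - <<'E'
from h import *
c=shot("top","pics/t.png"); s=shot("scene","pics/s.png")
for c in(c,s): print(c.keys(),c["camera_matrix"],c["position"],c["attitude"])
a=cv2.imread("pics/t.png"); cv2.imwrite("pics/t2.png",cv2.resize(a,(800,600),interpolation=cv2.INTER_CUBIC))
print(manip.get_state())
E
```

```text
dict_keys(['color', 'camera_matrix', 'position', 'attitude']) [[462.41206379   0.         255.84816319]
 [  0.         462.41206379 194.97567566]
 [  0.           0.           1.        ]] [ 397.00171587  -46.33678778 1222.20846313] [[-0.01406944  0.98642683 -0.16359757]
 [-0.99987812 -0.01498687 -0.00437488]
 [-0.00676732  0.16351607  0.98651746]]
dict_keys(['color', 'camera_matrix', 'position', 'attitude']) [[465.76340785   0.         260.69282053]
 [  0.         465.76340785 194.69428598]
 [  0.           0.           1.        ]] [1542.67915126 -258.86780156  849.79169502] [[ 0.2225659  -0.61860989  0.75351591]
 [ 0.97490754  0.14474192 -0.16913032]
 [-0.00443965  0.77225099  0.63530206]]
{'time': 0.1, 'joint_pos': array([ 7.03838243e+01,  2.01220761e+01,  9.46737336e+01, -7.06183821e-04,
        6.52654216e+01, -4.84720141e+00]), 'joint_vel': array([-0.00182483, -0.09502357, -0.04175403,  0.04112138,  0.02034584,
        0.00780472]), 'tau': array([ 1.28721073e-03, -5.06827891e+01, -2.91875410e+01, -4.80935705e-05,
        2.59328117e-03,  3.50845859e-07]), 'position': array([140.08340984, 531.54921542, 230.8013745 ]), 'eef_rot': array([[-9.66962873e-01,  2.54917007e-01, -3.48232176e-04],
       [ 2.54917233e-01,  9.66962349e-01, -1.01042147e-03],
       [ 7.91537848e-05, -1.06581044e-03, -9.99999429e-01]]), 'wrist_force': array([ 0.2334695 , -0.57202063, -0.39523253]), 'ft_torque': array([ 0.0324334 , -0.02081213,  0.03531311]), 'grip_force': 0.0, 'width': 85.44517678067548}
```

View pics/t2.png

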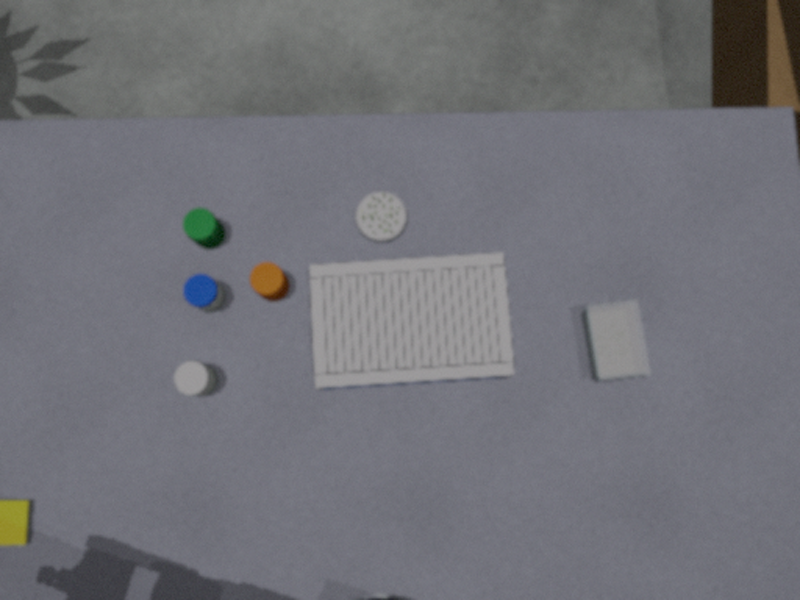

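View pics/s.png

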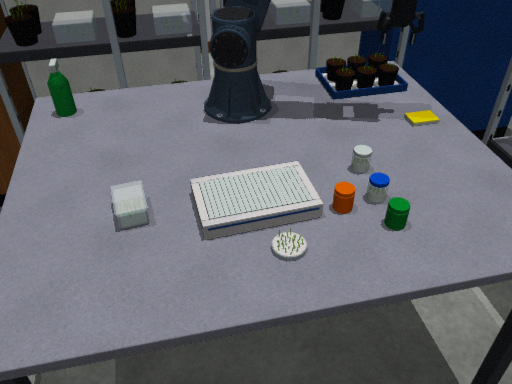

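The top view (800 px wide) shows the blue cap at (202,291), orange at (268,280), green at (203,226) and the white cap at (192,378). The deck corners are at about (310,265), (503,254), (513,375) and (317,387).

Run:
```python
from h import *
f="pics/t.png"; k=1/1.5625
for n,u,v,z in [("blue",202,290,70),("orange",268,278,70),("green",203,223,70),("white",192,377,70),("c1",310,265,49),("c2",503,254,49),("c3",513,375,49),("c4",317,387,49),("dish",381,216,10)]:
    print(n,ray(f,u*k,v*k,z).round(1))
g=[(192.5,174),(304,165.5),(319.5,205),(205,221)]
for p in g: print(ray("pics/s.png",*p,49).round(1))
print(ray("pics/s.png",379,180,70))
P=np.array([ray(f,u*k,v*k,49)[:2] for u,v in[(310,265),(503,254),(513,375),(317,387)]])
print(P.mean(0)); 
for a,b in((1,0),(2,3),(2,1),(3,0)): d=P[b]-P[a]; print(np.linalg.norm(d),np.degrees(np.arctan2(d[1],d[0])))
```

```text
blue [617.1 279.8  70. ]
orange [635.3 172.7  70. ]
green [729.6 281.6  70. ]
white [476.3 291.4  70. ]
c1 [660.6 107.1  49. ]
c2 [ 674.4 -214.1   49. ]
c3 [ 473.4 -222.7   49. ]
c4 [458.7  94.6  49. ]
dish [754.5 -10.6  10. ]
[ 457.4 -215.1   49. ]
[490.6 107.7  49. ]
[669.8  95.6  49. ]
[ 663.  -206.5   49. ]
[629.83666844 277.92014881  70.        ]
[566.76058453 -58.77469796]
321.50855744005474 92.44551825949716
317.62146370918373 92.6609423947868
201.1424407891057 2.4652832455952476
202.37536100674112 3.566369830772816
```

Request:
{"name": "step_arm", "arguments": {
  "increments": "0 0 0.15 -45 -32 0 0; 0 0 0.3 -90 -63 0 0; 0 0 0.45 -135 -95 0 0; 0 0 0.6 -180 -127 0 0; 0 0 0.75 -224 -159 0 0",
  "newtons": 40
}}

```text
time: 0.72
position: [317.1, 319.4, 231.2]
eef_rot: [[-0.53, 0.848, -0.0], [0.848, 0.53, -0.0], [-0.0, -0.0, -1.0]]
wrist_force: [0.7, -0.3, 0.2]
width: -0.2
grip_force: 0.0
```

```bash
cat > go.py <<'E'
from h import *
import sys
# world target xy z -> increments in tool frame; yaw of tool x
def inc(x,y,z,yaw):
    s=manip.get_state(); R=s["eef_rot"]; d=R.T@(np.array([x,y,z])-s["position"])
    a=np.degrees(np.arctan2(R[1,0],R[0,0])); print("t",s["time"],"pos",s["position"].round(1),"yaw",a.round(2),"inc",d.round(1),"rz",np.radians(-(yaw-a)).round(3),"F",s["wrist_force"].round(2),"w",s["width"],"g",s["grip_force"])
if __name__=="__main__": inc(*map(float,sys.argv[1:]))
E
python3 go.py 563 26 75 92.6
```

```text
t 0.725 pos [317.1 319.4 231.2] yaw 121.98 inc [-379.2   53.2  156.2] rz 0.513 F [ 0.72 -0.33  0.17] w -0.21888327835057378 g 0.0
```

Request:
{"name": "step_arm", "arguments": {
  "increments": "0 0 0.1 -55 8 0 0; 0 0 0.2 -110 16 0 0; 0 0 0.31 -165 24 10 0; 0 0 0.41 -220 32 40 0; 0 0 0.513 -275 40 70 0"
}}

```text
time: 1.35
position: [497.1, 109.0, 161.2]
eef_rot: [[-0.046, 0.999, 0.001], [0.999, 0.046, 0.0], [0.0, 0.001, -1.0]]
wrist_force: [1.3, 0.9, 0.1]
width: -0.1
grip_force: 0.0
```

```bash
python3 go.py 563 26 75 92.6
```

```text
t 1.35 pos [497.1 109.  161.2] yaw 92.66 inc [-86.   61.9  86.2] rz 0.001 F [1.33 0.91 0.07] w -0.11576037066394086 g 0.0
```

Move above the first point, then look with the wrist camera.

Request:
{"name": "step_arm", "arguments": {
  "increments": "0 0 0 -40 30 40 0; 0 0 0 -86 62 80 0; 0 0 0 -86 62 86 0; 0 0 0 -86 62 86 0; 0 0 0 -86 62 86 0"
}}

```text
time: 1.98
position: [562.2, 28.8, 76.9]
eef_rot: [[-0.051, 0.999, 0.001], [0.999, 0.051, 0.0], [-0.0, 0.001, -1.0]]
wrist_force: [-0.1, -0.6, -0.9]
width: -0.0
grip_force: 0.0
```

Run:
```python
from h import *
c=shot("wrist","pics/w.png"); print(c["position"],c["attitude"])
from go import inc; inc(563,26,47,92.6)
```

```text
[558.52195733 110.146862   219.78630927] [[ 9.98668229e-01 -4.88454543e-02 -1.66099648e-02]
 [ 5.15920409e-02  9.46584262e-01  3.18302523e-01]
 [ 1.75099915e-04 -3.18735559e-01  9.47843665e-01]]
t 2.025 pos [562.4  28.8  77.1] yaw 92.94 inc [-2.9  0.5 30.1] rz 0.006 F [ 0.72  0.96 -1.02] w 0.020437449814307538 g 0.0
```

View pics/w.png

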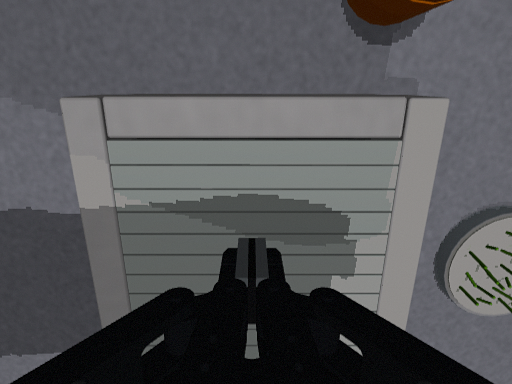

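The wrist view shows the panel's +y edge at v≈138, from (107,138) to (403,138). The slat seams are at v≈164.5, 189, 212, 234, 255 and 275, and the fingers are over the panel's centre line.

Run:
```python
from h import *
for u,v in [(107,139),(403,137),(256,138),(256,164.5),(256,189),(256,212),(256,234),(122,255),(388,254),(64,97),(446,97)]:
    print((u,v),ray("pics/w.png",u,v,50).round(1))
```

```text
(107, 139) [482.4  78.1  50. ]
(403, 137) [641.2  87.4  50. ]
(256, 138) [562.4  82.8  50. ]
(256, 164.5) [563.2  68.2  50. ]
(256, 189) [564.  54.  50.]
(256, 212) [564.8  39.9  50. ]
(256, 234) [565.6  25.8  50. ]
(122, 255) [484.9   7.4  50. ]
(388, 254) [646.6  16.5  50. ]
(64, 97) [462.3  98.8  50. ]
(446, 97) [659.2 109.   50. ]
```

Request:
{"name": "step_arm", "arguments": {
  "increments": "0 0 0 -2 0 15 0; 0 0 0 -2 0 25 0; 0 0 0 -2 0 28 0; 0 0 0 -2 0 29 0; 0 0 0 -2 0 29 0"
}}

```text
time: 2.65
position: [562.1, 26.1, 47.5]
eef_rot: [[-0.05, 0.999, -0.001], [0.999, 0.05, 0.0], [0.0, -0.001, -1.0]]
wrist_force: [-5.7, 1.5, 14.6]
width: 0.4
grip_force: 7.3
```

```bash
python3 go.py 567 -1.2 48 93
```

```text
t 2.65 pos [562.1  26.1  47.5] yaw 92.87 inc [-27.5   3.6  -0.5] rz -0.002 F [-5.7   1.46 14.58] w 0.35069044037200375 g 7.305456718022469
```

Request:
{"name": "step_arm", "arguments": {
  "increments": "0 0 0 -2 0 -8 0; 0 0 0 -16 1 -8 0; 0 0 0 -28 2 -4 0; 0 0 0 -28 2 0 0; 0 0 0 -28 2 0 0"
}}

```text
time: 3.28
position: [565.5, -2.2, 46.3]
eef_rot: [[-0.05, 0.999, -0.001], [0.999, 0.05, 0.0], [0.0, -0.001, -1.0]]
wrist_force: [0.2, -0.8, 1.6]
width: 0.3
grip_force: 0.6
```

Request:
{"name": "step_arm", "arguments": {
  "increments": "0 0 0 0 0 -8 0; 0 0 0 -14 1 -8 0; 0 0 0 -28 2 -4 0; 0 0 0 -28 2 0 0; 0 0 0 -28 2 0 0"
}}

```text
time: 3.9
position: [568.9, -30.1, 46.4]
eef_rot: [[-0.049, 0.999, -0.001], [0.999, 0.049, 0.0], [0.0, -0.001, -1.0]]
wrist_force: [-0.1, -0.4, 1.2]
width: 0.1
grip_force: 0.6
```

Request:
{"name": "step_arm", "arguments": {
  "increments": "0 0 0 0 0 -9 0; 0 0 0 21 -1 -9 0; 0 0 0 43 -2 -5 0; 0 0 0 43 -2 -0.6 0; 0 0 0 43 -2 -0.6 0"
}}

```text
time: 4.53
position: [565.1, 14.4, 48.1]
eef_rot: [[-0.051, 0.999, 0.0], [0.999, 0.051, 0.001], [0.001, 0.0, -1.0]]
wrist_force: [-2.7, 6.0, 9.7]
width: -0.1
grip_force: 5.2
```

Request:
{"name": "step_arm", "arguments": {
  "increments": "0 0 0 0 0 -9 0; 0 0 0 21 -1 -9 0; 0 0 0 42 -2 -5 0; 0 0 0 42 -2 0 0; 0 0 0 42 -2 0 0"
}}

```text
time: 5.15
position: [560.6, 55.2, 46.9]
eef_rot: [[-0.051, 0.999, -0.001], [0.999, 0.051, -0.0], [-0.0, -0.001, -1.0]]
wrist_force: [-0.5, -0.0, 1.4]
width: 0.2
grip_force: 0.5
```

Request:
{"name": "step_arm", "arguments": {
  "increments": "0 0 0 0 0 -9 0; 0 0 0 -6 0 -9 0; 0 0 0 -14 1 -5 0; 0 0 0 -14 1 0 0; 0 0 0 -14 1 0 0"
}}

```text
time: 5.78
position: [563.1, 39.7, 47.8]
eef_rot: [[-0.05, 0.999, 0.001], [0.999, 0.05, -0.001], [-0.001, 0.0, -1.0]]
wrist_force: [-3.3, -7.6, 12.0]
width: -0.0
grip_force: 6.0
```

Request:
{"name": "step_arm", "arguments": {
  "increments": "0 0 0 0 0 -30 0; 0 0 0 10 5 -80 0; 0 0 0 60 25 -120 0.5; 0 0 0 115 45 -152 1; 0 0 0 177 68 -152 1"
}}

```text
time: 6.4
position: [619.7, 211.6, 201.2]
eef_rot: [[-0.049, 0.999, 0.004], [0.999, 0.049, 0.001], [0.001, 0.004, -1.0]]
wrist_force: [0.5, -0.2, -0.3]
width: 54.1
grip_force: 0.0
```

Request:
{"name": "step_arm", "arguments": {
  "increments": "0 0 0 0 0 0 1; 0 0 0 0 0 0 1; 0 0 0 0 0 0 1; 0 0 0 0 0 0 1; 0 0 0 0 0 0 1"
}}

```text
time: 7.02
position: [618.4, 209.6, 198.9]
eef_rot: [[-0.049, 0.999, 0.0], [0.999, 0.049, -0.0], [-0.0, 0.0, -1.0]]
wrist_force: [0.7, 0.7, 0.1]
width: 85.2
grip_force: 0.0
```

Run:
```python
from h import *
c=shot("wrist","pics/w2.png")
from go import inc; inc(622,279,26,93)
```

```text
t 7.075 pos [618.4 209.8 198.9] yaw 92.83 inc [ 68.9   7.1 172.9] rz -0.003 F [0.05 0.4  0.94] w 85.14608914240438 g 0.0
```

View pics/w2.png

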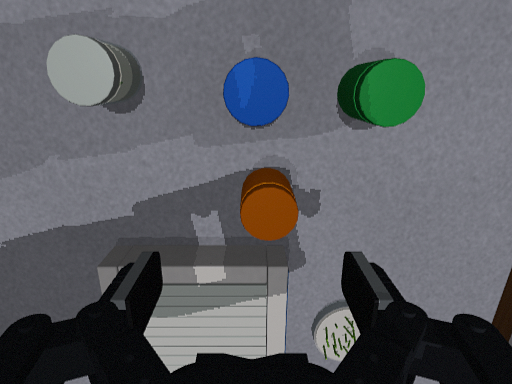

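The blue cap is centred at about (256,91), spanning u 223–289 and v 57–126. The green, orange and white-capped jars are well clear of it.

Run:
```python
from h import *
p=ray("pics/w2.png",256,91.5,70); print(p, ray("pics/w2.png",256,57.5,70),ray("pics/w2.png",256,126,70))
from go import inc; inc(p[0],p[1],22,93)
```

```text
[618.79001063 285.33502074  70.        ] [617.38610312 311.12764668  70.        ] [620.31185069 257.37573497  70.        ]
t 7.075 pos [618.4 209.8 198.9] yaw 92.83 inc [ 75.4   4.2 176.9] rz -0.003 F [0.05 0.4  0.94] w 85.14608914240438 g 0.0
```

Request:
{"name": "step_arm", "arguments": {
  "increments": "0 0 0 40 2 0 1; 0 0 0 74 4 20 1; 0 0 0 74.5 4 60 1; 0 0 0 74.5 4 85 1; 0 0 0 74.5 4 100 1"
}}

```text
time: 7.7
position: [618.2, 284.6, 97.5]
eef_rot: [[-0.05, 0.999, -0.001], [0.999, 0.05, -0.0], [-0.0, -0.001, -1.0]]
wrist_force: [-0.2, 0.2, 0.5]
width: 85.3
grip_force: 0.0
```

Run:
```python
from h import *
c=shot("wrist","pics/w3.png")
from go import inc; inc(618.8,284.5,14,93)
```

```text
t 7.75 pos [617.7 284.3  96.2] yaw 92.86 inc [ 0.2  1.3 82.1] rz -0.003 F [-0.27  0.14 -2.03] w 85.30562982298196 g 0.0
```

View pics/w3.png

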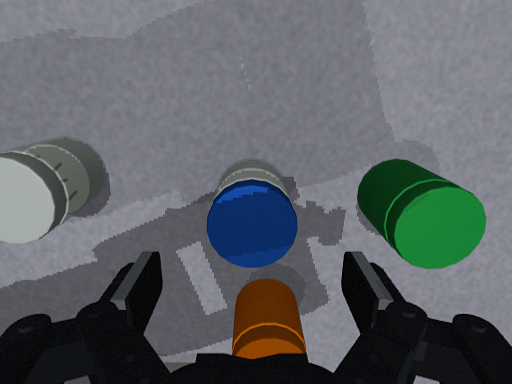

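The cap is centred at about (252,223), midway between the open fingers (about 158 and 347). I'll check that against the calibration, then descend.

Run:
```python
from h import *
print(ray("pics/w3.png",252,223,70))
```

```text
[618.84191054 288.31882389  70.        ]
```

Request:
{"name": "step_arm", "arguments": {
  "increments": "0 0 0 0 1 20 1; 0 0 0 0 1 40 1; 0 0 0 0 1 60 1; 0 0 0 0 1 75 1; 0 0 0 0 1 82 1"
}}

```text
time: 8.38
position: [619.3, 284.7, 15.6]
eef_rot: [[-0.05, 0.999, -0.001], [0.999, 0.05, -0.0], [-0.0, -0.001, -1.0]]
wrist_force: [-0.3, 1.3, 0.1]
width: 85.5
grip_force: 0.0
```

Request:
{"name": "step_arm", "arguments": {
  "increments": "0 0 0 0 0 0 0.6; 0 0 0 0 0 0 0.4; 0 0 0 0 0 0 0.2; 0 0 0 0 0 0 0.2; 0 0 0 0 0 0 0.2",
  "newtons": 40
}}

```text
time: 9.0
position: [620.1, 285.1, 17.7]
eef_rot: [[-0.05, 0.999, 0.001], [0.999, 0.05, 0.001], [0.0, 0.001, -1.0]]
wrist_force: [-0.0, -0.2, 6.2]
width: 55.6
grip_force: 43.4
```

```bash
python3 go.py 565 26.8 120 93
```

```text
t 9.0 pos [620.1 285.1  17.7] yaw 92.87 inc [-255.2  -67.8 -102.5] rz -0.002 F [-0.02 -0.19  6.2 ] w 55.63388166219414 g 43.38726551737636
```

Request:
{"name": "step_arm", "arguments": {
  "increments": "0 0 0 0 0 -10 0.2; 0 0 0 0 0 -30 0.2; 0 0 0 0 0 -60 0.2; 0 0 0 0 0 -90 0.2; 0 0 0 0 0 -110 0.2",
  "newtons": 50
}}

```text
time: 9.62
position: [620.0, 285.0, 129.4]
eef_rot: [[-0.05, 0.999, 0.002], [0.999, 0.05, 0.001], [0.001, 0.002, -1.0]]
wrist_force: [0.0, 0.4, -3.4]
width: 54.9
grip_force: 53.5
```

Run:
```python
from h import *
c=shot("wrist","pics/w4.png")
from go import inc; inc(565,26.8,120,93)
```

```text
t 9.675 pos [620.9 285.4 131.7] yaw 92.87 inc [-255.5  -68.8   10.9] rz -0.002 F [1.7  0.56 0.56] w 54.55772788771439 g 53.54248943505809
```

View pics/w4.png

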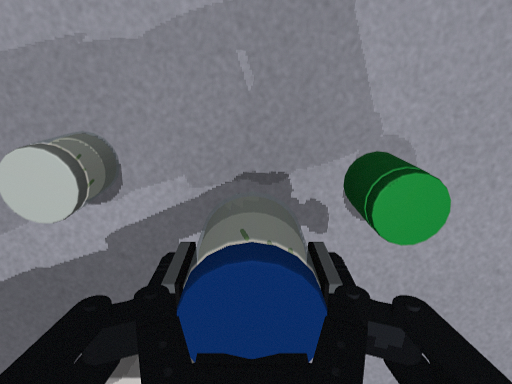

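The jar hangs upright between the pads. The far edge of its cap is at about (252,243).

Run:
```python
from h import *
print(ray("pics/w4.png",252,243,184)-np.array([620.9,285.4,0]))
```

```text
[ -1.97925993  33.86855636 184.        ]
```

Request:
{"name": "step_arm", "arguments": {
  "increments": "0 0 0 -15 -4 0 0.2; 0 0 0 -40 -11 0 0.2; 0 0 0 -75 -20 0 0.2; 0 0 0 -110 -29 0 0.2; 0 0 0 -145 -38 0 0.2"
}}

```text
time: 10.3
position: [587.4, 136.0, 125.3]
eef_rot: [[-0.05, 0.999, -0.003], [0.999, 0.05, -0.001], [-0.0, -0.003, -1.0]]
wrist_force: [1.1, -0.1, -2.6]
width: 55.1
grip_force: 53.5
```

Request:
{"name": "step_arm", "arguments": {
  "increments": "0 0 0 -35 -10 0 0.2; 0 0 0 -70 -19 0 0.2; 0 0 0 -95 -26 5 0.2; 0 0 0 -110 -30 15 0.2; 0 0 0 -110 -30 25 0.2"
}}

```text
time: 10.92
position: [563.7, 26.0, 100.6]
eef_rot: [[-0.049, 0.999, -0.001], [0.999, 0.049, 0.0], [0.0, -0.001, -1.0]]
wrist_force: [-0.3, 0.2, -2.5]
width: 55.3
grip_force: 53.5
```

```bash
python3 go.py 565 26.8 69 93
```

```text
t 10.925 pos [563.7  26.  100.6] yaw 92.78 inc [ 0.7  1.3 31.5] rz -0.004 F [-0.31  0.24 -2.5 ] w 55.27939845741322 g 53.50495189893991
```

Run:
```python
from h import *
c=np.load("pics/w4.npz"); print(c["camera_matrix"],c["position"]-[620.9,285.4,131.7])
for z in(178,184,190):
  print(z,[ (ray("pics/w4.png",u,v,z)-np.array([620.9,285.4,0])).round(1) for u,v in[(180,312),(327,312),(252,243)]])
shot("scene","pics/s2.png"); a=cv2.imread("pics/s2.png")
cv2.imwrite("pics/s2c.png",cv2.resize(a[100:260,180:420],(800,533),interpolation=cv2.INTER_CUBIC))
```

```text
[[315.73123535   0.         251.43449882]
 [  0.         315.73123535 190.17946542]
 [  0.           0.           1.        ]] [ -4.64115647  80.87054389 140.65579648]
178 [array([-26.4,   1.5, 178. ]), array([ 26.8,   4.1, 178. ]), array([ -1.8,  30.7, 178. ])]
184 [array([-25. ,   6.5, 184. ]), array([ 24.8,   9. , 184. ]), array([ -2. ,  33.9, 184. ])]
190 [array([-23.6,  11.6, 190. ]), array([ 22.8,  13.9, 190. ]), array([ -2.2,  37.1, 190. ])]
```

View pics/s2c.png

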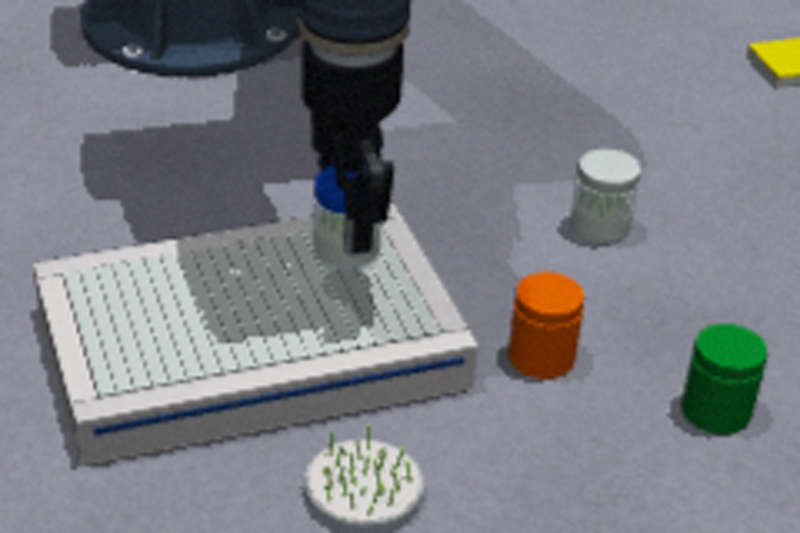

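Run:
```python
from h import *
c=np.load("pics/s2.npz")
def pr(p):
    q=c["attitude"].T@(np.array(p)-c["position"]); q=np.array([q[0],-q[1],-q[2]]); h=c["camera_matrix"]@q; h=h[:2]/h[2]; return ((h-[180,100])*3.3333).round(1)
for y in(24,28,32):
  print(y,pr([563.7,y,110]),pr([563.7,y-28,110]),pr([563.7,y+28,110]))
  print(pr([563.7,y,78]))
print("panel corners",[pr(p) for p in [(482.4,78.1,50),(641.2,87.4,50)]])
```

```text
24 [344.6 222.6] [311.  227.3] [378. 218.]
[343.6 254.2]
28 [349.4 221.9] [315.8 226.6] [382.7 217.3]
[348.3 253.5]
32 [354.2 221.3] [320.6 225.9] [387.4 216.6]
[353.  252.8]
panel corners [array([378.3, 216.6]), array([444. , 327.9])]
```

Request:
{"name": "step_arm", "arguments": {
  "increments": "0 0 0 0 1 6 0.2; 0 0 0 0 1 12 0.2; 0 0 0 0 1 18 0.2; 0 0 0 0 1 22 0.2; 0 0 0 0 1 22 0.2"
}}

```text
time: 11.6
position: [565.3, 26.9, 79.6]
eef_rot: [[-0.05, 0.999, -0.0], [0.999, 0.05, 0.0], [0.0, -0.0, -1.0]]
wrist_force: [-1.2, -0.2, -2.8]
width: 55.0
grip_force: 53.5
```

Request:
{"name": "step_arm", "arguments": {
  "increments": "0 0 0 0 0 0.5 0.2; 0 0 0 0 0 1 0.2; 0 0 0 0 0 1.5 0.2; 0 0 0 0 0 2 0.2; 0 0 0 0 0 2 0.2"
}}

```text
time: 12.22
position: [565.4, 26.8, 77.8]
eef_rot: [[-0.05, 0.999, -0.0], [0.999, 0.05, -0.0], [-0.0, -0.0, -1.0]]
wrist_force: [0.3, 0.3, -3.3]
width: 55.2
grip_force: 53.5
```

Request:
{"name": "step_arm", "arguments": {
  "increments": "0 0 0 0 0 1 0.2; 0 0 0 0 0 2 0.2; 0 0 0 0 0 3 0.2; 0 0 0 0 0 3 0.2; 0 0 0 0 0 3 0.2"
}}

```text
time: 12.85
position: [565.4, 26.8, 74.9]
eef_rot: [[-0.05, 0.999, -0.0], [0.999, 0.05, 0.0], [0.0, -0.0, -1.0]]
wrist_force: [0.1, 0.1, -2.3]
width: 54.7
grip_force: 53.5
```

Request:
{"name": "step_arm", "arguments": {
  "increments": "0 0 0 0 0 0.5 0.2; 0 0 0 0 0 1 0.2; 0 0 0 0 0 1.5 0.2; 0 0 0 0 0 1.5 0.2; 0 0 0 0 0 1.5 0.2"
}}

```text
time: 13.48
position: [565.4, 26.8, 73.4]
eef_rot: [[-0.05, 0.999, -0.0], [0.999, 0.05, -0.0], [-0.0, -0.0, -1.0]]
wrist_force: [-0.0, -0.6, -2.2]
width: 55.0
grip_force: 53.5
```

Request:
{"name": "step_arm", "arguments": {
  "increments": "0 0 0 0 0 0.5 0.2; 0 0 0 0 0 1 0.2; 0 0 0 0 0 1.5 0.2; 0 0 0 0 0 1.5 0.2; 0 0 0 0 0 1.5 0.2"
}}

```text
time: 14.1
position: [565.4, 26.8, 71.8]
eef_rot: [[-0.05, 0.999, -0.0], [0.999, 0.05, -0.0], [-0.0, -0.0, -1.0]]
wrist_force: [0.1, 0.6, -2.6]
width: 55.3
grip_force: 53.5
```

Request:
{"name": "step_arm", "arguments": {
  "increments": "0 0 0 0 0 0.5 0.2; 0 0 0 0 0 1 0.2; 0 0 0 0 0 1 0.2; 0 0 0 0 0 1 0.2; 0 0 0 0 0 1 0.2"
}}

```text
time: 14.72
position: [565.4, 26.8, 70.9]
eef_rot: [[-0.05, 0.999, 0.0], [0.999, 0.05, -0.0], [-0.0, 0.0, -1.0]]
wrist_force: [-0.2, -0.4, -2.0]
width: 55.2
grip_force: 53.5
```

Request:
{"name": "step_arm", "arguments": {
  "increments": "0 0 0 0 0 0.5 0.2; 0 0 0 0 0 1 0.2; 0 0 0 0 0 1 0.2; 0 0 0 0 0 1 0.2; 0 0 0 0 0 1 0.2"
}}

```text
time: 15.35
position: [565.4, 26.8, 69.9]
eef_rot: [[-0.05, 0.999, 0.0], [0.999, 0.05, -0.0], [-0.0, 0.0, -1.0]]
wrist_force: [-0.4, 0.2, -2.5]
width: 54.9
grip_force: 53.5
```

Request:
{"name": "step_arm", "arguments": {
  "increments": "0 0 0 0 0 0.5 0.2; 0 0 0 0 0 1 0.2; 0 0 0 0 0 1.5 0.2; 0 0 0 0 0 1.5 0.2; 0 0 0 0 0 1.5 0.2"
}}

```text
time: 15.98
position: [565.4, 26.8, 68.4]
eef_rot: [[-0.05, 0.999, 0.0], [0.999, 0.05, -0.0], [-0.0, 0.0, -1.0]]
wrist_force: [-0.7, -0.2, -2.5]
width: 55.0
grip_force: 53.5
```

Request:
{"name": "step_arm", "arguments": {
  "increments": "0 0 0 0 0 0.5 0.2; 0 0 0 0 0 1 0.2; 0 0 0 0 0 1 0.2; 0 0 0 0 0 1 0.2; 0 0 0 0 0 1 0.2"
}}

```text
time: 16.6
position: [565.5, 26.9, 67.4]
eef_rot: [[-0.05, 0.999, 0.0], [0.999, 0.05, 0.0], [0.0, 0.0, -1.0]]
wrist_force: [-0.2, 0.3, -0.8]
width: 55.3
grip_force: 53.6
```

Request:
{"name": "step_arm", "arguments": {
  "increments": "0 0 0 0 0 0.3 0.2; 0 0 0 0 0 0.5 0.2; 0 0 0 0 0 0.5 0.2; 0 0 0 0 0 0.5 0.2; 0 0 0 0 0 0.5 0.2"
}}

```text
time: 17.23
position: [565.4, 26.8, 66.9]
eef_rot: [[-0.05, 0.999, 0.0], [0.999, 0.05, -0.0], [-0.0, 0.0, -1.0]]
wrist_force: [-1.4, -0.8, 1.0]
width: 55.0
grip_force: 53.8
```

Request:
{"name": "step_arm", "arguments": {
  "increments": "0 0 0 0 0 0 0.6; 0 0 0 0 0 0 0.66; 0 0 0 0 0 0 0.69; 0 0 0 0 0 0 0.72; 0 0 0 0 0 0 0.76",
  "newtons": 20
}}

```text
time: 17.85
position: [565.5, 26.8, 66.9]
eef_rot: [[-0.05, 0.999, 0.0], [0.999, 0.05, 0.0], [0.0, 0.0, -1.0]]
wrist_force: [0.5, 0.4, -0.5]
width: 64.8
grip_force: 0.0
```

Request:
{"name": "step_arm", "arguments": {
  "increments": "0 0 0 0 0 0 0.85; 0 0 0 0 0 0 1; 0 0 0 0 0 0 1; 0 0 0 0 0 0 1; 0 0 0 0 0 0 1"
}}

```text
time: 18.48
position: [565.4, 26.8, 66.9]
eef_rot: [[-0.05, 0.999, -0.0], [0.999, 0.05, 0.0], [0.0, -0.0, -1.0]]
wrist_force: [0.0, -0.6, -0.0]
width: 85.6
grip_force: 0.0
```

Request:
{"name": "step_arm", "arguments": {
  "increments": "0 0 0 0 0 -10 1; 0 0 0 0 0 -30 1; 0 0 0 0 0 -60 1; 0 0 0 0 0 -90 1; 0 0 0 0 0 -120 1"
}}

```text
time: 19.1
position: [565.4, 26.8, 188.6]
eef_rot: [[-0.05, 0.999, 0.001], [0.999, 0.05, -0.0], [-0.0, 0.001, -1.0]]
wrist_force: [0.7, -0.2, 0.8]
width: 85.4
grip_force: 0.0
```

Request:
{"name": "step_arm", "arguments": {
  "increments": "0 0 0 -40 -40 -20 1; 0 0 0 -80 -80 -20 1; 0 0 0 -120 -120 -20 1; 0 0 0 -150 -150 -20 1; 0 0 0 -150 -150 -20 1"
}}

```text
time: 19.73
position: [421.9, -131.9, 207.7]
eef_rot: [[-0.047, 0.999, 0.001], [0.999, 0.047, -0.001], [-0.001, 0.001, -1.0]]
wrist_force: [0.1, 0.0, -0.5]
width: 85.5
grip_force: 0.0
```

Run:
```python
from h import *
shot("scene","pics/s3.png"); a=cv2.imread("pics/s3.png")[130:230,240:360]
shot("top","pics/t3.png"); b=cv2.imread("pics/t3.png")[140:260,100:340]
cv2.imwrite("pics/f.png",np.hstack([cv2.resize(a,(400,333),interpolation=cv2.INTER_CUBIC),cv2.resize(b,(400,333),interpolation=cv2.INTER_CUBIC)]))
```

```text
(no output)
```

View pics/f.png

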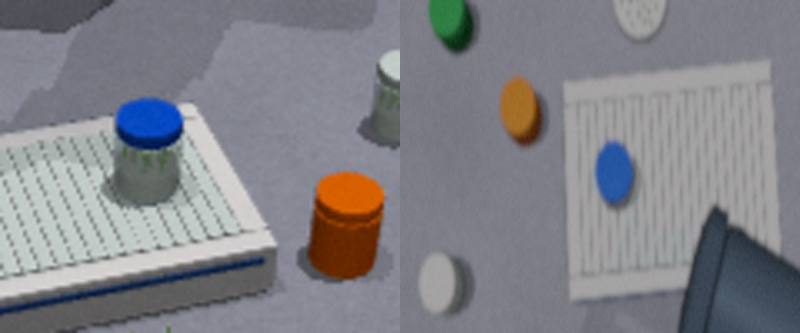

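The jar stands upright on the panel: cap at about (150,115) and foot at about (147,190) in the left crop, with the same perspective lean as the orange jar beside it. It is clear of the frame, and the other objects are where they were.

```bash
python3 -c "
from bench import manip
print(manip.finish_job())"
```

```text
the job is handed in; nothing more can be done
None
```

The blue-capped jar stands upright and released over the firm slats, about 84 mm from the panel's centre towards its +y end, and the job was handed in at about 20 s; the highest panel load I read was about 15 N.

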